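# Run a board trolley past the code reader and brake it at the index mark

## Task

Push the board trolley along its low-friction guide so that it passes the code reader at a steady 0.12 m/s or so, then brake it gently, without letting it bounce back (if it overshoots, ease it back at a crawl), and leave it standing still, let go, with its white line at the index mark. Move it only by light pushes on its two sprung end buffers: do not touch the board on top, do not ram or lean on the trolley, never let it run into an end stop, and leave everything else on the bench alone.

Things in the scene. Friction and masses are not known exactly. Their poses are not given: they have to be found in the camera images.
- guide: Linear guide fixed to the table: aluminium base 100 mm wide, 760 mm long, two steel shafts on top. Origin at the centre of its underside; its y axis runs along it in the direction of travel (to the robot's left), x across it (away from the robot), z up; turned by up to 0.12 rad. At each end a low end stop block, top 30 mm above the table: fingers pass above it.
- trolley (a joint): Trolley's place along the guide, m: 0 = against the rear end stop (-y end), 0.600 = against the far one. The white line is at guide y = value - 0.300. Moving mass 1.5 kg (1.1 to 2.0), viscous drag 0.22 N s/m and dry friction only 0.015 N: it coasts, slowing with a time constant of about 7 s. Too wide and long to grasp (steel saddle 96 mm across, 90 mm along, plus a sprung buffer at each end).
- pointer (a point): End of the white line across the middle of the trolley, on the side away from the robot: 48 mm from the guide's centre line, 62 mm above the table, half way between the two buffers.
- rear_face (a point): Middle of the outer face of the rear buffer (-y end; push here to send the trolley to +y), 48 mm above the table, 62 mm behind the white line when free. Rubber-faced block 94 mm wide, 34 to 62 mm above the table, on a spring of 80 N/m with damping 2 N s/m and 15 mm travel, then solid: 1.2 N press it fully in. The point moves in with the face.
- front_face (a point): Middle of the outer face of the front buffer (+y end; push here to brake or to send the trolley to -y); the same block and spring, 62 mm ahead of the white line when free.
- board: Circuit board covering the trolley's top, 96 x 90 mm, fixed to it, delicate: from 61 to 72 mm above the table (tallest part). Origin on the table under the middle of the trolley; axes as the guide's.
- reader: Grey code reader on a stand fixed beyond the guide (guide x +110 mm), 60 mm wide, 50 mm deep, 95 mm tall. Origin on the table on its centre line; axes parallel to the guide's. It reads the trolley while the white line is within 50 mm of its origin, measured along the guide.
- mark: Index mark: steel blade 34 mm long, 5 mm wide, lying across the travel on a small stand beyond the guide, 61 mm tall. Origin on the table; the blade lies at its y = 0, x from -14 to +20 mm; axes parallel to the guide's. It is 130 to 200 mm past the guide's middle; the white line would be 100 mm or more past it when the trolley meets the far end stop.
- tape: Bystander, to be left alone: roll of tape lying flat, 90 mm across, 22 mm high. Origin under its centre, on the table.
- spare_board: Bystander, to be left alone: circuit board lying on the table, 90 x 70 x 12 mm. Origin under its centre, on the table.
- mouse: Bystander, to be left alone: black computer mouse, 100 x 58 x 31 mm. Origin under its centre, on the table.
Not all that is in view belongs to the job. Of the things that look like the mark, the middle-sized one is meant.

How it is judged:
By the outcome, as a careful person would: the job done as asked, in the order asked, and still so for the second after the job is handed in, with the robot touching nothing.
It also fails if it takes over 64 s, if anything falls off the work surface, if the arm or the gripper's body presses on something with over 40 N, if the wrist force passes 120 N, or if a joint passes its speed limit or range.

## Robot

A 6-joint arm with a two-finger parallel gripper is mounted at the origin on the work surface. World frame = base frame: x ahead of the robot, y to its left, z up, the work surface at z = 0. Lengths are in m, angles in rad, forces in N, time in s.
With the tool pointing down it reaches from about 0.35 to 0.975 m from the base axis. Payload 4.9 kg.
Tool frame: the origin (TCP) lies at the very end of the fingers, on their centre line; the grasp point (between the pads) lies 19 mm behind it; z points along the fingers, y is the line along which they close (so a half turn about z gives the same grasp; the last joint's range is limited). The gripper opens to 85 mm and grips with 20 to 120 N. Pads are 22 mm wide; open, the fingers measure 114 mm over their backs; the gripper's body (76 mm by 85 mm) begins 54 mm behind the grasp point. The pads swing forward as they close: fully open they stand 13 mm farther back than shut.
Start: joints at [-1.404, 0.053, 1.613, -0, 1.476, -0.119], TCP at [0.176, -0.6, 0.231] pointing down, gripper open.
Joint ranges: [-3.01, 3.01], [-1.01, 2.22], [0.06, 2.58], [-1.02, 4.17], [0.09, 2.62], [-3.14, 3.14]. Speed limits (rad/s): [2.57, 2.57, 3.14, 3.14, 3.14, 3.14].

## Interface

Orientations are given as a unit quaternion [w, x, y, z].
In Python, from plant import manip gives the robot as it stands.
- The arm moves only by the shell command python3 -m pendant 'ROWS'. ROWS is JSON, a list of rows, each a list of 3 entries, a list of its own where there are three numbers: the opening, from 0 (shut) to 1 (fully open), then the shift along the tool's x, y, z in units of 12 cm (1.0 is 12 cm), then the turn about the tool's z in units of pi rad (1.0 is pi rad). In form: [[gripper, [dx, dy, dz], roll], ...]. A call has 1 to 10 rows; each row is the pose to reach, as a shift and turn from the pose commanded when the call began, along the tool's axes at that moment, turning the shorter way round; what a row does not reach only later rows make up. A row lasts 1/10 s, in which the tool goes at most 50 mm and 8.59 degrees, less where a joint would pass 70% of its speed; a pose out of reach is approached as far as the arm can. A call with a number of a shift or a turn outside -1 to 1 is refused whole. A call with a gripper value outside its range is refused whole. The fingers move at their own pace and stop on an object; the grip force is fixed at half the most. Time passes only in rows, so rows that repeat a pose let the fingers close. It gives the time, the measured TCP pose, the force, the opening and the grip force at its end, in the units of the state.
- manip.state(): the state, without advancing time (a new reading comes with each control period).
- manip.grab_frame(name): name is "scene" or "top" or "wrist"; returns a dict with "img" (400x640x3 uint8, red, green, blue), "fx", "fy", "cx", "cy" (pixels), "D" ([k1, k2, p1, p2, k3] as OpenCV has them; the pictures are not rectified), "eye" and "rotation" of the camera in the world; the wrist camera has in their place "tool_from_camera" (4x4, takes a point from camera to tool coordinates, whose origin is the TCP and whose axes are the flange's). Camera axes: x right, y down, z forward; pixel columns grow to the right and rows downward; lengths in m; the calibration is good to about 2 mm. A picture is of the moment at which its call begins: read the wrist's pose just before it. There is no depth.
- manip.job_done(): hands the job in; it is judged then, once.
The state is a dict: "time": time; "joint_pos": joint angles; "joint_vel": joint speeds; "joint_efforts": joint torques, N m; "tool_pos": TCP position; "tool_rot": TCP orientation; "contact_force": force on the tool from outside, world axes, zero at the start; "ft_torque": the same for the moment, N m; "gripper_width": opening from 0.0 (shut) to 1.0 (fully open); "grasp_force": force on a finger pad.
Only numpy, scipy, OpenCV 4.12 (cv2) and the standard library are available. Lean on these libraries where they do the work, as an engineer would, in place of code of your own. Each camera call takes 0.05 s, during which the arm holds its last target. There are 200 camera calls.

## Working session

There is one attempt and no reset: what is moved stays moved. The work goes in short steps, Python scripts to look and compute and a shell command to move; the robot and the scene stay as the last step left them, time stands still between calls to the robot, and variables do not carry over. Pictures are saved under pics/ and viewed, at most 10 in all, crops included, and the job is handed in when it is done.

```bash
mkdir -p pics; ls; python3 - <<'E'
from plant import manip
import cv2,json
for n in ("scene","top"):
    f=manip.grab_frame(n)
    cv2.imwrite(f"pics/{n}0.png",f["img"][:,:,::-1])
    print(n,{k:(v.tolist() if hasattr(v,'tolist') else v) for k,v in f.items() if k!="img"})
s=manip.state();print(s)
E
```

```text
pics
scene {'fx': 400.3454386791947, 'fy': 400.3454386791947, 'cx': 314.07179857984255, 'cy': 196.33471083357702, 'D': [0.03514977417199516, 0.0, 0.0, 0.0, 0.0], 'eye': [0.9782549888939489, 0.3560393518616388, 0.7293132921189578], 'rotation': [-0.12446215306736609, 0.3388988059890218, 0.8806131592810363, -0.30688309737442865]}
top {'fx': 510.5091441283124, 'fy': 510.5091441283124, 'cx': 315.5338540205327, 'cy': 196.34034188468965, 'D': [-0.008052561297323015, 0.0, 0.0, 0.0, 0.0], 'eye': [0.5189169452655666, -0.05833331684382632, 1.4485269775542866], 'rotation': [-0.035948044498671436, 0.7123502146657691, -0.7005687666186994, 0.02164054067505204]}
{'time': 0.1, 'joint_pos': array([-1.40398689e+00,  5.33047234e-02,  1.61416190e+00, -4.64311330e-05,
        1.47599925e+00, -1.19003538e-01]), 'joint_vel': array([ 0.00025172, -0.00110222, -0.00365954,  0.00071719,  0.00110159,
       -0.00053089]), 'joint_efforts': array([ 1.07116281e-03, -3.94900239e+01, -3.71362889e+01,  1.77752094e-05,
        3.90202651e-03, -1.15192583e-05]), 'tool_pos': array([ 0.17610193, -0.59908645,  0.23017424]), 'tool_rot': array([-9.35789859e-04,  9.89805483e-01,  1.42422707e-01, -4.54882669e-05]), 'contact_force': array([-0.54040968, -0.0396605 , -0.52313539]), 'ft_torque': array([ 0.00596628, -0.0061405 , -0.03455476]), 'grasp_force': 0.0, 'gripper_width': 1.0020844930627588}
```

View pics/scene0.png

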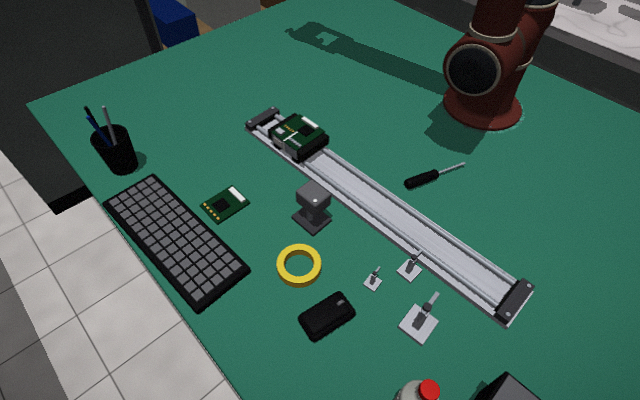

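View pics/top0.png

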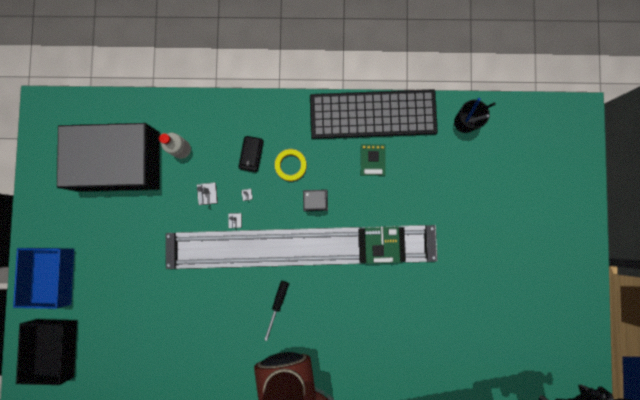

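Scene view: the guide runs from its rear stop (262,117) to the far stop (517,300), with the trolley at (298,135) and the reader at (313,205). Three things look like the mark: small (373,280), middle (409,268) and large (419,320). In the top view these are at (247,194), (235,219) and (206,193). The middle-sized one is next to the guide, so it fits. I'll confirm this in an enlarged crop.

```bash
cat > h.py <<'E'
import numpy as np, cv2
from scipy.spatial.transform import Rotation as R
def cam(f):
    K=np.array([[f["fx"],0,f["cx"]],[0,f["fy"],f["cy"]],[0,0,1.]]);q=np.array(f["rotation"])
    return K,np.array(f["D"]),R.from_quat(q,scalar_first=True).as_matrix(),np.array(f["eye"])
def proj(f,P):
    K,D,Rm,e=cam(f)
    return cv2.projectPoints(np.atleast_2d(P).astype(float),cv2.Rodrigues(Rm.T)[0],-Rm.T@e,K,D)[0][:,0]
def at_z(f,uv,z):
    K,D,Rm,e=cam(f)
    n=cv2.undistortPoints(np.array(uv,float).reshape(-1,1,2),K,D)[:,0]
    d=np.c_[n,np.ones(len(n))]@Rm.T
    return e+d*((z-e[2])/d[:,2])[:,None]
E
python3 - <<'E'
from h import *
from plant import manip
a=cv2.imread("pics/top0.png")[175:280,155:445]
b=cv2.imread("pics/scene0.png")[95:345,240:540]
cv2.imwrite("pics/c1.png",cv2.resize(a,None,fx=2.75,fy=2.75,interpolation=cv2.INTER_CUBIC))
cv2.imwrite("pics/c2.png",cv2.resize(b,None,fx=2.4,fy=2.4,interpolation=cv2.INTER_CUBIC))
f=manip.grab_frame("top")
print(at_z(f,[[170,250],[432,244],[285,370]],0.03))
g=manip.grab_frame("scene");print(at_z(g,[[262,117],[517,300]],0.03))
E
```

```text
[[ 0.47831251  0.37371822  0.03      ]
 [ 0.50781529 -0.35194589  0.03      ]
 [ 0.15957213  0.04614779  0.03      ]]
[[ 0.51719178 -0.34336497  0.03      ]
 [ 0.48126259  0.37877921  0.03      ]]
```

View pics/c1.png

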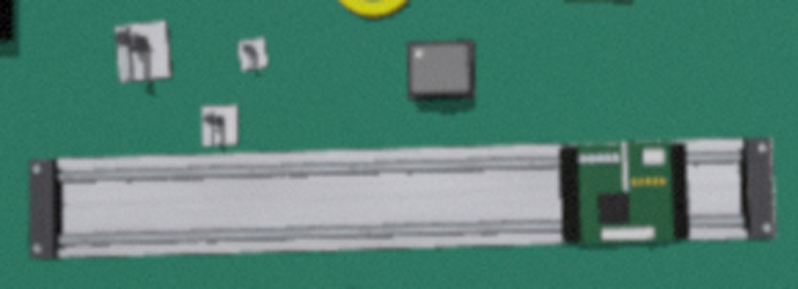

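View pics/c2.png

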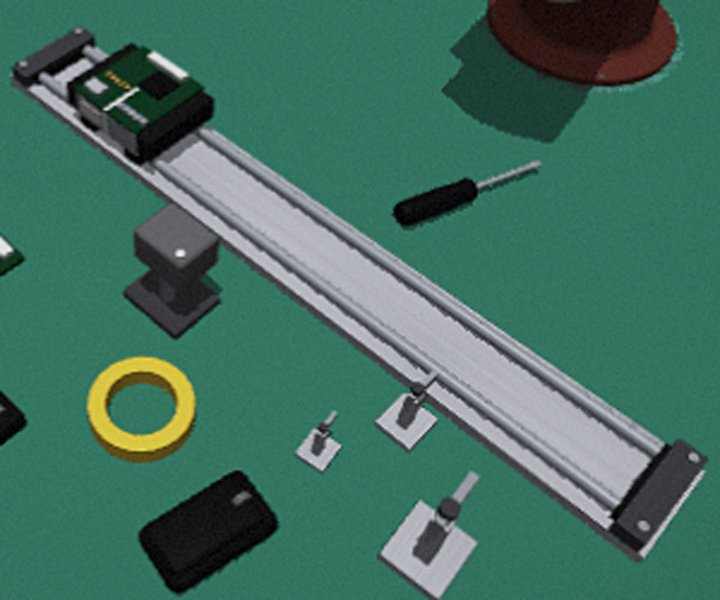

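Confirmed. The middle-sized mark has its plate at crop (407,422) in the scene view and (219,126) in the top view. Its blade points over the guide edge. The white line shows at top crop (625,143)-(628,190).

```bash
cat > m.py <<'E'
from h import *
from plant import manip
f=manip.grab_frame("top");g=manip.grab_frame("scene")
T=lambda p:np.array(p,float)/2.75+[155,175]-.3
S=lambda p:np.array(p,float)/2.4+[240,95]-.3
sT=at_z(f,T([[37,168],[37,249],[762,149],[766,228]]),.030)
sS=at_z(g,S([[643,525],[694,457],[17,72],[79,31]]),.030)
for s in(sT,sS):
    c=s.mean(0);d=s[:2].mean(0)-s[2:].mean(0);print(s.round(3).tolist(),"centre",c.round(4),"yaw",np.arctan2(-d[0],d[1]).round(4),"L",np.linalg.norm(d).round(4))
c=(sT.mean(0)+sS.mean(0))/2;
y=np.mean([np.arctan2(-(s[:2].mean(0)-s[2:].mean(0))[0],(s[:2].mean(0)-s[2:].mean(0))[1]) for s in(sT,sS)])
Rz=np.array([[np.cos(y),-np.sin(y)],[np.sin(y),np.cos(y)]])
G=lambda P:((np.atleast_2d(P)[:,:2]-c[:2])@Rz).round(4).tolist()
print("line top",G(at_z(f,T([[625,143],[628,190]]),.063)),"scene",G(at_z(g,S([[105,109],[136,91]]),.063)))
print("blade top", G(at_z(f,T([[222,148],[219,122]]),.0585)),"scene",G(at_z(g,S([[420,388],[435,374]]),.059)))
print("plate top",G(at_z(f,T([[202,107],[237,106],[238,145],[203,147]]),.004)),"scene",G(at_z(g,S([[376,425],[408,448],[437,422],[407,396]]),.004)))
print("reader top",G(at_z(f,T([[409,41],[473,41],[472,93],[409,93]]),.095)),"scene",G(at_z(g,S([[134,236],[174,205],[219,238],[180,268]]),.095)))
E
python3 m.py
```

```text
[[0.518, 0.38, 0.03], [0.436, 0.377, 0.03], [0.549, -0.351, 0.03], [0.471, -0.355, 0.03]] centre [0.4934 0.0127 0.03  ] yaw 0.0452 L 0.733
[[0.517, 0.381, 0.03], [0.437, 0.378, 0.03], [0.565, -0.345, 0.03], [0.472, -0.355, 0.03]] centre [0.498  0.0147 0.03  ] yaw 0.0566 L 0.7308
line top [[0.0451, -0.2267], [-0.001, -0.2276]] scene [[0.045, -0.2261], [0.0047, -0.2235]]
blade top [[0.0537, 0.1716], [0.0796, 0.174]] scene [[0.0807, 0.1843], [0.0614, 0.1852]]
plate top [[0.0981, 0.201], [0.0979, 0.1647], [0.0576, 0.1645], [0.0568, 0.2008]] scene [[0.1018, 0.1684], [0.1, 0.1999], [0.0631, 0.2028], [0.0607, 0.1702]]
reader top [[0.1502, -0.0187], [0.148, -0.0807], [0.0977, -0.078], [0.0998, -0.0172]] scene [[0.1545, -0.0679], [0.1056, -0.0686], [0.1047, -0.0154], [0.1511, -0.0163]]
```

```bash
python3 -m pendant '[[0,[0,0,0],0.04],[0,[0,0,0],0.076],[0,[0,0,0],0.076],[0,[0,0,0],0.076]]'; cat > g.py <<'E'
from h import *
from plant import manip
C=np.array([.4935,.0137]);Y=.048
A=np.array([[np.cos(Y),-np.sin(Y)],[np.sin(Y),np.cos(Y)]])
def G(P): P=np.atleast_2d(P).copy();P[:,:2]=(P[:,:2]-C)@A;return P
def st():
    s=manip.state();p=G(s["tool_pos"])[0];q=R.from_quat(s["tool_rot"],scalar_first=True).as_matrix()
    print("t %.2f guide xyz %s yaw %.4f F %s w %.2f"%(s["time"],p.round(4),np.arctan2(q[1,0],q[0,0]),(s["contact_force"][:2]@A).round(3),s["gripper_width"]));return s,p
E
python3 -c "
from g import *
st()
f=manip.grab_frame('wrist');print(f['tool_from_camera'].round(4) if hasattr(f['tool_from_camera'],'round') else f['tool_from_camera'],f['fx'],f['D']);st()"
```

```text
time: 0.7
tool_pos: [0.1762, -0.5996, 0.2312]
tool_rot: [-0.0, 1.0, 0.025, -0.0]
contact_force: [-0.6, -0.1, -0.4]
gripper_width: 0.333
grasp_force: 0.0
t 0.70 guide xyz [-0.3464 -0.5974  0.2312] yaw 0.0494 F [-0.629 -0.059] w 0.33
[[ 3.000e-04 -9.496e-01 -3.136e-01  8.090e-02]
 [ 1.000e+00  1.000e-04  8.000e-04  7.000e-04]
 [-7.000e-04 -3.136e-01  9.496e-01 -1.429e-01]
 [ 0.000e+00  0.000e+00  0.000e+00  1.000e+00]] 343.0406438877229 [-0.07558507  0.          0.          0.          0.        ]
t 0.75 guide xyz [-0.3464 -0.5974  0.2313] yaw 0.0490 F [0.728 0.203] w 0.23
```

```bash
P="python3 -m pendant"
python3 -m pendant '[[0,[0.55,-1,0.07],0],[0,[0.55,-1,0.07],0],[0,[0.55,-1,0.07],0]]' >/dev/null
python3 -m pendant '[[0,[0.55,-1,0.07],0],[0,[0.55,-1,0.07],0],[0,[0.55,-1,0.07],0]]' >/dev/null
python3 -m pendant '[[0,[0.55,-1,0.07],0],[0,[0.55,-1,0.07],0],[0,[0.55,-1,0.07],0]]' >/dev/null
python3 -m pendant '[[0,[0.55,-1,0.07],0],[0,[0.55,-1,0.07],0],[0,[0.55,-1,0.07],0]]' >/dev/null
python3 -m pendant '[[0,[0.55,-1,0.07],0],[0,[0.55,-1,0.07],0],[0,[0.55,-1,0.07],0]]' >/dev/null
python3 -m pendant '[[0,[0.55,-1,0.07],0],[0,[0.55,-1,0.07],0],[0,[0.55,-1,0.07],0]]' 
cat > w.py <<'E'
from g import *
import sys
def shot(n):
    s,p=st();f=manip.grab_frame("wrist");cv2.imwrite(f"pics/{n}.png",f["img"][:,:,::-1])
    q=R.from_quat(s["tool_rot"],scalar_first=True).as_matrix();M=np.array(f["tool_from_camera"])
    np.savez(f"pics/{n}.npz",K=[[f["fx"],0,f["cx"]],[0,f["fy"],f["cy"]],[0,0,1]],D=f["D"],R=q@M[:3,:3],e=s["tool_pos"]+q@M[:3,3])
def gz(n,uv,z):
    d=np.load(f"pics/{n}.npz");m=cv2.undistortPoints(np.array(uv,float).reshape(-1,1,2),d["K"],d["D"])[:,0]
    r=np.c_[m,np.ones(len(m))]@d["R"].T
    return G(d["e"]+r*((z-d["e"][2])/r[:,2])[:,None]).round(4)
if __name__=="__main__": shot(sys.argv[1])
E
python3 -m pendant '[[0,[0,0,0],0],[0,[0,0,0],0]]' >/dev/null
python3 w.py w1
python3 -m pendant '[[0,[0,-0.4,0],0],[0,[0,-0.8,0],0],[0,[0,-0.8,0],0],[0,[0,-0.8,0],0]]' >/dev/null
python3 w.py w2
python3 -c "
import cv2,numpy as np
cv2.imwrite('pics/w12.png',cv2.resize(np.vstack([cv2.imread('pics/w1.png')[:, :],cv2.imread('pics/w2.png')[:, :]]),(480,600),interpolation=cv2.INTER_AREA))"
```

```text
time: 2.55
tool_pos: [0.5386, 0.1409, 0.1809]
tool_rot: [-0.0, 1.0, 0.025, 0.0]
contact_force: [0.3, -0.6, 0.1]
gripper_width: -0.002
grasp_force: 0.0
t 2.75 guide xyz [0.0502 0.1227 0.1806] yaw 0.0496 F [-0.19  -0.599] w -0.00
t 3.20 guide xyz [0.0502 0.2176 0.1812] yaw 0.0476 F [-0.106 -0.74 ] w -0.00
```

View pics/w12.png

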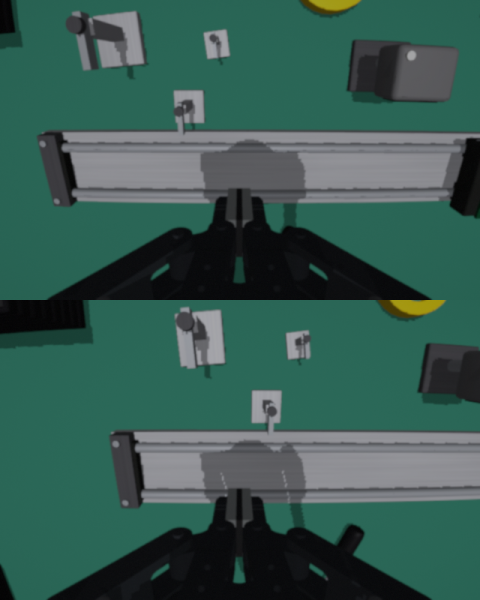

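The two wrist views show the middle mark at combo (188,107) and (266,407), with its blade reaching toward the guide. The far stop is at (56,170) and (124,470). I'll enlarge both to get the blade exactly.

```bash
python3 -c "
import cv2,numpy as np
a=cv2.imread('pics/w1.png')[105:205,200:300];b=cv2.imread('pics/w2.png')[105:205,310:410]
cv2.imwrite('pics/w12c.png',cv2.resize(np.hstack([a,b]),None,fx=4,fy=4,interpolation=cv2.INTER_CUBIC))"
```

```text
(no output)
```

View pics/w12c.png

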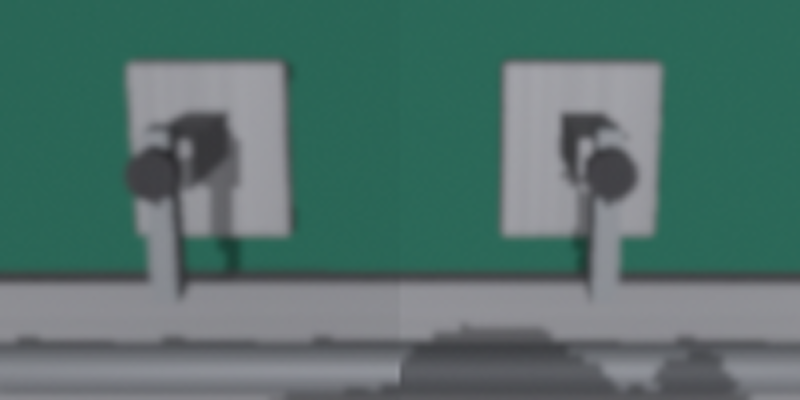

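```bash
python3 - <<'E'
from w import *
for z in (.050,.055,.0585,.061):
    print(z,gz("w1",[[241.0,179.2],[240,158.5]],z)[:,:2].tolist(),gz("w2",[[361.0,179.2],[361.4,157]],z)[:,:2].tolist())
k=4/3
print("plate",gz("w1",np.array([[231.3,120.3],[271.5,120.3],[272.3,164],[234,164]]),.004)[:,:2].mean(0),gz("w2",np.array([[335.3,120.3],[375.7,120.3],[374,164],[335.5,164]]),.004)[:,:2].mean(0))
print("screws",gz("w1",np.array([[43,143],[56,201]])*k,.03).tolist(),gz("w2",np.array([[117,436],[124,502]])*k-[0,400],.03).tolist())
E
```

```text
0.05 [[0.0589, 0.1858], [0.0762, 0.1854]] [[0.0589, 0.1816], [0.0775, 0.182]]
0.055 [[0.0602, 0.1846], [0.0772, 0.1843]] [[0.0602, 0.1823], [0.0784, 0.1826]]
0.0585 [[0.0611, 0.1838], [0.078, 0.1835]] [[0.0611, 0.1827], [0.0791, 0.1831]]
0.061 [[0.0618, 0.1832], [0.0785, 0.1829]] [[0.0618, 0.183], [0.0796, 0.1834]]
plate [0.0821 0.1836] [0.08215  0.182425]
screws [[0.0431, 0.3664, 0.03], [-0.0385, 0.3683, 0.03]] [[0.052, 0.3632, 0.03], [-0.0377, 0.3677, 0.03]]
```

Blade found at guide y = 0.183 m, triangulated height 61 mm, which matches the text. The stop screws at ±0.366 also match. Next I go behind the trolley.

```bash
python3 -m pendant '[[0,[-0.084,0.92,0],0],[0,[-0.084,0.92,0],0],[0,[-0.084,0.92,0],0]]' >/dev/null
python3 -m pendant '[[0,[-0.084,0.92,0],0],[0,[-0.084,0.92,0],0],[0,[-0.084,0.92,0],0]]' >/dev/null
python3 -m pendant '[[0,[-0.084,0.92,0],0],[0,[-0.084,0.92,0],0],[0,[-0.084,0.92,0],0]]' >/dev/null
python3 -m pendant '[[0,[-0.084,0.92,0],0],[0,[-0.084,0.92,0],0],[0,[-0.084,0.92,0],0]]' >/dev/null
python3 -m pendant '[[0,[-0.084,0.92,0],0],[0,[-0.084,0.92,0],0],[0,[-0.084,0.92,0],0],[0,[-0.084,0.92,0],0]]' >/dev/null
python3 -m pendant '[[0,[0,0,0.4],0],[0,[0,0,0.8],0],[0,[0,0,1],0],[0,[0,0,1],0]]' >/dev/null
python3 -m pendant '[[0,[0,0,0.15],0],[0,[0,0,0.15],0],[0,[0,0,0.15],0]]'
python3 w.py w3
```

```text
time: 5.55
tool_pos: [0.51, -0.3193, 0.0446]
tool_rot: [0.0, 1.0, 0.024, 0.001]
contact_force: [-0.9, 0.6, -0.3]
gripper_width: 0.001
grasp_force: 0.0
t 5.55 guide xyz [ 0.0005 -0.3334  0.0446] yaw 0.0479 F [-0.838  0.607] w 0.00
```

View pics/w3.png

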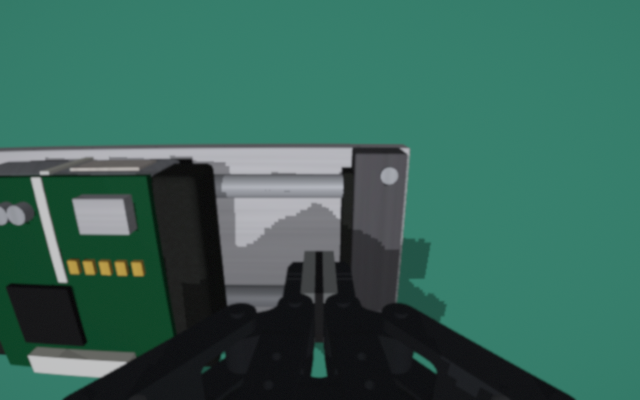

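The rear buffer's top outer edge runs (210,165)-(226,305) and the white line (37,180)-(62,280). The finger tips span columns 302-336, with the wider finger parts at 283-358.

```bash
python3 - <<'E'
from w import *
print("line",gz("w3",[[37,180],[62,280]],.062).tolist())
print("face",gz("w3",[[210,165],[226,305]],.062).tolist())
for z in(.045,.06,.08,.1):print(z,"finger",gz("w3",[[302,270],[336,270],[285,270],[356,270]],z).tolist())
E
```

```text
line [[0.0484, -0.2215, 0.062], [0.0028, -0.221, 0.062]]
face [[0.0538, -0.2934, 0.062], [-0.008, -0.294, 0.062]]
0.045 finger [[-0.0003, -0.3264, 0.045], [-0.0003, -0.3424, 0.045], [-0.0003, -0.3184, 0.045], [-0.0003, -0.3519, 0.045]]
0.06 finger [[0.0083, -0.3272, 0.06], [0.0083, -0.3415, 0.06], [0.0083, -0.3201, 0.06], [0.0082, -0.35, 0.06]]
0.08 finger [[0.0197, -0.3283, 0.08], [0.0197, -0.3404, 0.08], [0.0197, -0.3222, 0.08], [0.0197, -0.3475, 0.08]]
0.1 finger [[0.0311, -0.3293, 0.1], [0.0311, -0.3392, 0.1], [0.0311, -0.3244, 0.1], [0.0311, -0.345, 0.1]]
```

```bash
cat > tr.py <<'E'
from g import *
Z=.066;S=2000 # px per m
ys=np.arange(-.34,.34,1/S);xs=np.arange(.002,.047,1/S)
XX,YY=np.meshgrid(xs,ys,indexing="ij")
P=np.c_[np.c_[XX.ravel(),YY.ravel()]@A.T+C,np.full(XX.size,Z)]
def rect(f,img=None):
    m=proj(f,P).astype(np.float32).reshape(*XX.shape,2)
    g=cv2.cvtColor(f["img"] if img is None else img[:,:,::-1],cv2.COLOR_RGB2GRAY)
    return cv2.remap(g,m[...,0],m[...,1],cv2.INTER_CUBIC)
L0=-.222
def track(n):
    t=manip.state()["time"];f=manip.grab_frame(n)
    ref=rect(f,cv2.imread(f"pics/{n}0.png"))
    i=int((L0-.045-ys[0])*S);T=ref[:,i:i+180]
    r=cv2.matchTemplate(rect(f),T,cv2.TM_CCOEFF_NORMED)[0];k=int(r.argmax())
    d=.5*(r[k-1]-r[k+1])/(r[k-1]-2*r[k]+r[k+1]) if 0<k<len(r)-1 else 0
    print(n,"t %.2f line y %.4f score %.3f"%(t,L0+(k+d-i)/S,r[k]))
if __name__=="__main__":
    import sys
    for n in sys.argv[1:]: track(n)
E
python3 tr.py scene top; python3 -c "
from g import *
st()"
```

```text
scene t 5.60 line y -0.2220 score 0.998
top t 5.65 line y -0.2220 score 0.999
t 5.70 guide xyz [ 0.0005 -0.3342  0.0449] yaw 0.0473 F [0.248 0.591] w 0.00
```

```bash
python3 -m pendant '[[0,[0,-0.083,0],0],[0,[0,-0.167,0],0],[0,[0,-0.233,0],0],[0,[0,-0.267,0],0],[0,[0,-0.283,0],0],[0,[0,-0.3,0],0],[0,[0,-0.317,0],0],[0,[0,-0.333,0],0],[0,[0,-0.35,0],0],[0,[0,-0.367,0],0]]' >/dev/null
python3 -c "
from tr import *
st();track('scene')"
```

```text
t 6.70 guide xyz [-0.0005 -0.2896  0.0429] yaw 0.0468 F [0.431 0.244] w -0.00
scene t 6.70 line y -0.2117 score 0.987
```

```bash
python3 -m pendant '[[0,[0,-0.025,0],0],[0,[0,-0.058,0],0],[0,[0,-0.092,0],0],[0,[0,-0.133,0],0],[0,[0,-0.183,0],0],[0,[0,-0.242,0],0],[0,[0,-0.308,0],0],[0,[0,-0.383,0],0],[0,[0,-0.467,0],0],[0,[0,-0.558,0],0]]' >/dev/null
python3 -m pendant '[[0,[0,-0.1,0],0],[0,[0,-0.2,0],0],[0,[0,-0.3,0],0],[0,[0,-0.4,0],0],[0,[0,-0.5,0],0],[0,[0,-0.6,0],0],[0,[0,-0.7,0],0]]' >/dev/null
python3 -c "
from tr import *
st();track('scene');track('top')"
```

```text
t 8.45 guide xyz [-0.0004 -0.1377  0.0429] yaw 0.0471 F [-0.492  0.76 ] w -0.00
scene t 8.45 line y -0.0594 score 0.970
top t 8.50 line y -0.0521 score 0.620
```

```bash
python3 -m pendant '[[0,[0,-0.042,-0.25],0],[0,[0,-0.208,-0.392],0],[0,[0,-0.608,-0.392],0],[0,[0,-0.983,-0.392],0]]' >/dev/null
python3 -m pendant '[[0,[0,-0.4,0],0],[0,[0,-0.8,0],0],[0,[0,-1,0],0]]' >/dev/null
python3 -m pendant '[[0,[0,-0.25,0],0],[0,[0,-0.467,0.167],0],[0,[0,-0.583,0.375],0]]' >/dev/null
python3 -c "
from tr import *
st();track('top');track('scene');st()"
```

```text
t 9.55 guide xyz [0.0017 0.1711 0.0463] yaw 0.0486 F [ 0.094 -0.191] w 0.00
top t 9.55 line y 0.0511 score 0.982
scene t 9.60 line y 0.0549 score 0.942
t 9.65 guide xyz [-0.0029  0.1699  0.0415] yaw 0.0494 F [-1.117 -0.808] w 0.00
```

```bash
python3 -m pendant '[[0,[0,-0.017,0],0],[0,[0,-0.033,0],0],[0,[0,-0.058,0],0],[0,[0,-0.108,0],0],[0,[0,-0.167,0],0],[0,[0,-0.225,0],0],[0,[0,-0.283,0],0],[0,[0,-0.342,0],0],[0,[0,-0.4,0],0],[0,[0,-0.458,0],0]]' >/dev/null
python3 -m pendant '[[0,[0,-0.05,0],0],[0,[0,-0.092,0],0],[0,[0,-0.133,0],0],[0,[0,-0.167,0],0],[0,[0,-0.2,0],0],[0,[0,-0.225,0],0],[0,[0,-0.242,0],0],[0,[0,-0.258,0],0],[0,[0,-0.267,0],0],[0,[0,-0.275,0],0]]' >/dev/null
python3 -c "
from tr import *
st();track('top');track('scene');st()"
```

```text
t 11.65 guide xyz [0.     0.2572 0.0449] yaw 0.0469 F [0.099 0.109] w -0.00
top t 11.65 line y 0.1741 score 0.949
scene t 11.70 line y 0.1753 score 0.885
t 11.75 guide xyz [1.000e-04 2.572e-01 4.500e-02] yaw 0.0471 F [0.953 0.572] w 0.00
```

```bash
python3 -m pendant '[[0,[0,0,0],0],[0,[0,0,0],0]]' >/dev/null
python3 -c "
from tr import *
track('top');track('scene');track('top');track('scene')"
```

```text
top t 11.95 line y 0.1838 score 0.938
scene t 12.00 line y 0.1848 score 0.876
top t 12.05 line y 0.1863 score 0.942
scene t 12.10 line y 0.1863 score 0.872
```

```bash
python3 -m pendant '[[0,[0,-0.3,0],0],[0,[0,-0.3,0],0]]' >/dev/null
python3 -c "
from tr import *
track('top');track('scene');track('top');track('scene');st()"
```

```text
top t 12.35 line y 0.1856 score 0.967
scene t 12.40 line y 0.1848 score 0.874
top t 12.45 line y 0.1853 score 0.958
scene t 12.50 line y 0.1843 score 0.868
t 12.55 guide xyz [-1.000e-04  2.927e-01  4.470e-02] yaw 0.0470 F [-0.076 -0.058] w 0.00
```

```bash
python3 -m pendant '[[0,[0,0,-0.35],0],[0,[0,0,-0.7],0],[0,[0.3,0.2,-0.9],0],[0,[0.4,0.5,-0.9],0],[0,[0.4,0.6,-0.9],0],[0,[0.4,0.6,-0.9],0],[0,[0.4,0.6,-0.9],0],[0,[0.4,0.6,-0.9],0],[0,[0.4,0.6,-0.9],0],[0,[0.4,0.6,-0.9],0]]' >/dev/null
python3 w.py w5; python3 tr.py top scene
python3 -c "
import cv2
from w import *
d=np.load('pics/w5.npz');K,D,Rm,e=d['K'],d['D'],d['R'],d['e']
p=[]
for gx,gy,z in((.062,.183,.061),(.048,.185,.062)):
    w=np.r_[A@[gx,gy]+C,z];p.append(cv2.projectPoints(w[None],cv2.Rodrigues(Rm.T)[0],-Rm.T@e,K,D)[0].ravel())
print(p);u,v=np.array(p[0]).astype(int);np.save('pics/o.npy',[u-60,v-40])
cv2.imwrite('pics/w5c.png',cv2.resize(cv2.imread('pics/w5.png')[v-40:v+50,u-60:u+60],None,fx=6,fy=6,interpolation=cv2.INTER_CUBIC))"
```

```text
t 13.55 guide xyz [0.0476 0.2218 0.1527] yaw 0.0483 F [ 0.071 -0.899] w 0.01
top t 13.60 line y 0.1838 score 0.812
scene t 13.65 line y 0.1839 score 0.837
[array([371.9039542 , 185.55873169]), array([368.3963929 , 204.62310541])]
```

View pics/w5c.png

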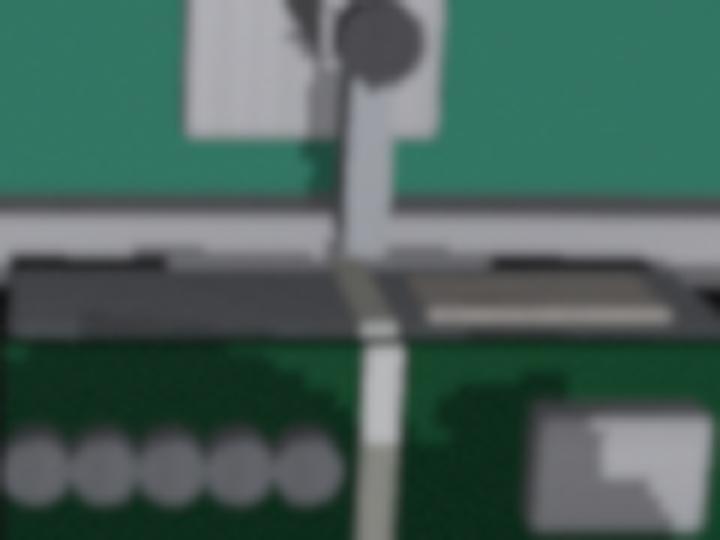

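The line (crop column 383 at row 345) sits slightly right of the blade (column 366 at the tip). I'll convert both.

```bash
python3 - <<'E'
from w import *
o=np.load("pics/o.npy");f=lambda p:np.array(p,float)/6+o-.4
print("blade",gz("w5",f([[366,250],[372,130]]),.061).tolist())
print("line",gz("w5",f([[380,325],[383,345],[376,530]]),.0622).tolist())
print("line z64",gz("w5",f([[380,325],[383,345],[376,530]]),.064).tolist())
from tr import track
track("top");track("scene")
E
```

```text
blade [[0.0615, 0.1832, 0.061], [0.076, 0.1832, 0.061]]
line [[0.0525, 0.1813, 0.0622], [0.05, 0.1808, 0.0622], [0.0259, 0.1804, 0.0622]]
line z64 [[0.0531, 0.1816, 0.064], [0.0506, 0.1811, 0.064], [0.0266, 0.1807, 0.064]]
top t 13.70 line y 0.1839 score 0.814
scene t 13.75 line y 0.1839 score 0.838
```

The line is at rest but about 2 mm short of the blade, so I'll go behind it and give the rear buffer a very slow nudge.

```bash
python3 -m pendant '[[0,[-0.2,0.4,0],0],[0,[-0.4,0.8,0],0],[0,[-0.4,1,0],0],[0,[-0.4,1,0],0]]' >/dev/null
python3 -m pendant '[[0,[0,0.225,0],0],[0,[0,0.225,0],0],[0,[0,0.225,0.3],0],[0,[0,0.225,0.6],0],[0,[0,0.225,0.85],0],[0,[0,0.225,0.9],0],[0,[0,0.225,0.9],0]]' >/dev/null
python3 -c "
from tr import *
st();track('top');track('scene')"
python3 -m pendant '[[0,[0,-0.05,0],0],[0,[0,-0.1,0],0],[0,[0,-0.15,0],0],[0,[0,-0.15,0],0],[0,[0,-0.15,0],0]]' >/dev/null
python3 -c "
from tr import *
st();track('top');track('scene')"
```

```text
t 14.90 guide xyz [-0.0008  0.0748  0.0441] yaw 0.0476 F [-0.15   0.764] w 0.00
top t 14.90 line y 0.1862 score 0.310
scene t 14.95 line y 0.1840 score 0.860
t 15.50 guide xyz [-0.      0.0924  0.0452] yaw 0.0477 F [-0.314  0.051] w -0.00
top t 15.50 line y 0.1933 score 0.235
scene t 15.55 line y 0.1840 score 0.859
```

```bash
python3 -m pendant '[[0,[0,-0.012,0],0],[0,[0,-0.024,0],0],[0,[0,-0.034,0],0],[0,[0,-0.042,0],0],[0,[0,-0.046,0],0],[0,[0,-0.05,0],0],[0,[0,-0.054,0],0],[0,[0,-0.058,0],0]]' >/dev/null
python3 tr.py scene
python3 -m pendant '[[0,[0,-0.004,0],0],[0,[0,-0.008,0],0],[0,[0,-0.012,0],0],[0,[0,-0.016,0],0]]' >/dev/null
python3 -c "
from tr import *
st();track('scene')"
```

```text
scene t 16.40 line y 0.1840 score 0.860
t 16.85 guide xyz [-1.000e-04  1.011e-01  4.500e-02] yaw 0.0471 F [ 1.303 -1.08 ] w 0.00
scene t 16.85 line y 0.1840 score 0.859
```

```bash
python3 -m pendant '[[0,[0,-0.004,0],0],[0,[0,-0.008,0],0],[0,[0,-0.012,0],0],[0,[0,-0.016,0],0]]' >/dev/null
python3 tr.py scene
python3 -m pendant '[[0,[0,-0.004,0],0],[0,[0,-0.008,0],0],[0,[0,-0.012,0],0]]' >/dev/null
python3 -c "
from tr import *
st();track('scene')"
```

```text
scene t 17.30 line y 0.1840 score 0.860
t 17.65 guide xyz [-1.000e-04  1.044e-01  4.500e-02] yaw 0.0470 F [ 0.431 -0.156] w -0.00
scene t 17.65 line y 0.1840 score 0.860
```

```bash
python3 -m pendant '[[0,[0,-0.004,0],0],[0,[0,-0.008,0],0],[0,[0,-0.012,0],0]]' >/dev/null
python3 tr.py scene
python3 -m pendant '[[0,[0,-0.004,0],0],[0,[0,-0.008,0],0],[0,[0,-0.012,0],0]]' >/dev/null
python3 -c "
from tr import *
st();track('scene')"
```

```text
scene t 18.00 line y 0.1840 score 0.859
t 18.35 guide xyz [-1.000e-04  1.073e-01  4.490e-02] yaw 0.0470 F [0.449 0.392] w 0.00
scene t 18.35 line y 0.1842 score 0.861
```

```bash
python3 -m pendant '[[0,[0,-0.004,0],0],[0,[0,-0.008,0],0]]' >/dev/null
python3 tr.py scene
python3 -m pendant '[[0,[0,-0.004,0],0]]' >/dev/null
python3 -c "
from tr import *
st();track('scene')"
```

```text
scene t 18.60 line y 0.1854 score 0.864
t 18.75 guide xyz [-1.000e-04  1.087e-01  4.490e-02] yaw 0.0470 F [-0.385 -0.451] w 0.01
scene t 18.75 line y 0.1865 score 0.868
```

```bash
python3 -m pendant '[[0,[0,0.1,0],0],[0,[0,0.15,0],0],[0,[0,0.15,0],0],[0,[0,0.15,0],0],[0,[0,0.15,0],0],[0,[0,0.15,0],0],[0,[0,0.15,0],0]]' >/dev/null
python3 -c "
from tr import *
st();track('scene');track('scene')"
```

```text
t 19.50 guide xyz [-0.0001  0.0909  0.0449] yaw 0.0473 F [ 0.157 -0.447] w -0.01
scene t 19.50 line y 0.1872 score 0.864
scene t 19.55 line y 0.1872 score 0.865
```

```bash
python3 -m pendant '[[0,[0,0,-0.3],0],[0,[0,0,-0.6],0],[0,[0,0,-0.9],0],[0,[0,0,-0.9],0]]' >/dev/null
python3 -m pendant '[[0,[0.2,-0.4,0],0],[0,[0.4,-0.8,0],0],[0,[0.4,-1,0],0],[0,[0.4,-1,0],0],[0,[0.4,-1,0],0],[0,[0.4,-1,0],0]]' >/dev/null
python3 w.py w6; python3 tr.py scene scene
python3 -c "
import cv2
from w import *
d=np.load('pics/w6.npz');K,D,Rm,e=d['K'],d['D'],d['R'],d['e']
w=np.r_[A@[.062,.183]+C,.061];p=cv2.projectPoints(w[None],cv2.Rodrigues(Rm.T)[0],-Rm.T@e,K,D)[0].ravel()
u,v=p.astype(int);print(u,v);np.save('pics/o6.npy',[u-60,v-40])
cv2.imwrite('pics/w6c.png',cv2.resize(cv2.imread('pics/w6.png')[v-40:v+50,u-60:u+60],None,fx=6,fy=6,interpolation=cv2.INTER_CUBIC))"
```

```text
t 20.60 guide xyz [0.0475 0.2098 0.1522] yaw 0.0465 F [-0.607  0.019] w 0.00
scene t 20.65 line y 0.1873 score 0.832
scene t 20.70 line y 0.1873 score 0.831
355 185
```

View pics/w6c.png

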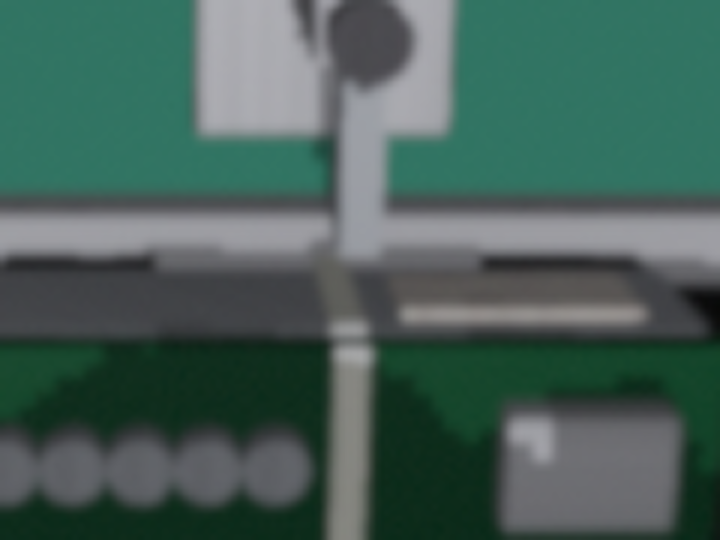

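The white line (columns 353-356) now lines up with the blade (column 361) to under 1 mm. The trolley is standing still and the arm is clear of everything.

```bash
python3 -c "
from plant import manip
print(manip.job_done())"
```

```text
the job is handed in; nothing more can be done
None
```

The job is handed in: the trolley stands still and untouched with its white line within about 1 mm of the index mark, at about 21 s of the 64 s. It averaged about 0.10 m/s past the reader and from there to braking (pushed at 0.12, then coasting). After braking it drifted back at about 4 mm/s and came to rest about 2 mm short, so I gave the rear buffer one slow nudge forward.

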